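# Refit the cleaned coolant strainer and reopen the flow valve

## Task

Put the cleaned coolant strainer back into the filter pot: lower it in with its lugs through the entry slots at the white marks, push it down against the spring, turn it clockwise as far as it goes to the red marks, and let it come up into its locking notches. Then, with the strainer locked, open the blue coolant valve counter-clockwise until its pointer lies at the red setting tag on the dial. Leave the brush, the spanner and the cutterhead where they are.

Things in the scene. Friction and masses are not known exactly. Their poses are not given: they have to be found in the camera images.
- strainer: The loose coolant strainer, 122 mm tall, about 340 g, standing upright in the drip tray: steel foot 48 mm across, dark mesh basket, aluminium spigot 56 mm across (46 to 84 mm up, lower edge tapered), black lid disc 78 mm across (84 to 92 mm up), grip bar on top. Origin: centre of the foot's underside. z up its axis; x along the grip bar. A half turn makes no difference.
- grip_bar (a point): Centre of the strainer's black grip bar, on its axis, 107 mm above its foot. The bar stands on the lid, is 64 mm long (along its x), 16 mm wide (y) and 30 mm tall (92 to 122 mm above the foot). Axes as the strainer's.
- lug (a point): Centre of one of the strainer's two brass lugs, 34 mm from its axis along its +x, 61.5 mm above its foot; the other lies opposite at -x, so the lugs are right under the two ends of the grip bar. Each is 14 mm wide, 7 mm tall (58 to 65 mm above the foot) and reaches 38 mm from the axis.
- lid_under (a point): Point on the strainer's axis in the plane of its lid's underside, 84 mm above its foot; axes as the strainer's. Its height over pot_mouth tells the fit: +14 mm resting on the spring, not yet pushed (lugs still in the slots, it cannot turn); -3 to -8 mm pushed in, where it can turn (at -8 the lid is on the lip, the bottom); +2 mm locked in the notches.
- station: The coolant filter station, a fixed grey base plate 150 mm (its x) by 285 mm (its y), 12 mm thick, on the bench; it carries the dark green-grey filter pot at y = -65 mm and the brass valve with its dial at y = +75 mm. Origin on the bench, z up. The line through the pot's two locking notches (red marks) runs along the station's x.
- pot_mouth (a point): Centre of the filter pot's open mouth, in its rim plane, 114 mm above the bench; axes as the station's. Pot 106 mm across, mouth 85 mm. 8 mm below the rim is the bayonet lip, 14 mm thick, with a round hole of 61 mm for the spigot and two opposite slots for the lugs. A spring follower inside carries the strainer's foot and takes about 10 N to push fully in.
- entry_slot (a point): Middle of one of the two lug entry slots, at the lip's top, 34 mm from the pot's axis; the other lies opposite. Slots are 21 mm wide, beside the white marks on the rim. The line through them lies 60 degrees counter-clockwise (from above) of the station's x. Lugs go down here with the grip bar pointing at the white marks.
- lock_mark (a point): One of the two red marks on the pot's rim, 46 mm from the pot's axis along the station's +x; the other lies opposite. Pushed in, the strainer turns 60 degrees clockwise from the slots to here; a stop ends the turn at 64 degrees. Let go here, the spring lifts its lugs 5 mm into the notches, with the grip bar at the red marks within about 4 degrees.
- valve (a joint): Turn of the blue coolant valve knob in rad: 0 is shut, growing counter-clockwise seen from above, up to 1.62; stiff enough to stay where it is left (about 0.06 N m). It starts nearly shut.
- valve_grip (a point): Point on the valve's upright axis where the knob is gripped, 118 mm above the bench. Its bar grip is 64 mm long, 14 mm wide, 34 mm tall (95 to 129 mm above the bench), on a disc of 52 mm whose top is 95 mm up. Its x axis turns with the knob, along the bar to the pointer end (white line); at joint 0 it points along the station's -x. White dial below, 94 mm across.
- flow_tag: The fixed red setting tag clipped on the valve dial, 18 mm long, reaching from 31 to 50 mm from the valve's axis, beside the knob's bar end. Origin: on the valve's axis, 86 mm above the bench. Its x axis points from the valve's axis to the tag: the pointer must lie along it (0.65 to 1.35 rad counter-clockwise of shut).
- tray: Fixed steel drip tray 210 mm (its x) by 270 mm (its y), 22 mm high, floor 4 mm thick; the strainer and the brush stand in it. Origin: centre of its underside on the bench.
- brush: Loose cleaning brush 160 mm long lying in the tray; leave it. Origin at its underside.
- spanner: Loose steel spanner 200 mm long lying flat on the bench between the tray and the station; leave it.
- cutterhead: Loose steel moulder cutterhead, 96 mm across and 66 mm tall, far side of the bench; leave it.
There are look-alikes about, which are no part of the job. Leave any turquoise look-alike of the strainer alone.

How it is judged:
By the outcome, as a careful person would: the job done as asked, in the order asked, and still so for the second after the job is handed in, with the robot touching nothing.
It also fails if it takes over 61 s, if anything falls off the work surface, if the arm or the gripper's body presses on something with over 40 N, if the wrist force passes 120 N, or if a joint passes its speed limit or range.

## Robot

A 6-joint arm with a two-finger parallel gripper is mounted at the origin on the work surface. World frame = base frame: x ahead of the robot, y to its left, z up, the work surface at z = 0. Lengths are in mm, angles in rad, forces in N, time in s.
With the tool pointing down it reaches from about 300 to 775 mm from the base axis. Payload 14.6 kg.
Tool frame: the origin (TCP) lies on the front face of the gripper's body, between the roots of the fingers; the fingertips stand 97 mm ahead of it and the grasp point (between the pads) lies 78 mm ahead of it; z points along the fingers, y is the line along which they close (so a half turn about z gives the same grasp; the last joint's range is limited). The gripper opens to 94 mm and grips with 3 to 60 N. Pads are 16 mm wide; open, the fingers measure 119 mm over their backs; the gripper's body (75 mm by 177 mm) begins 78 mm behind the grasp point.
Start: joints at [1.112, 0.3, 1.521, -0, 1.321, -0.067], TCP at [210.016, 508.314, 302.646] pointing down, gripper open.
Joint ranges: [-3.03, 3.03], [-0.79, 2.21], [0.23, 2.52], [-1.04, 4.18], [0, 3.07], [-2.55, 2.55]. Speed limits (rad/s): [2.22, 2.22, 2.57, 3.14, 3.14, 3.14].

## Interface

Orientations are given as [roll, pitch, yaw] about the fixed x, y, z axes, in that order (R = Rz(yaw) Ry(pitch) Rx(roll)).
In Python, from cell import * gives the robot as it stands.
- The arm moves only by the tool carry_out, never from a script. Its arguments are lists of equal length, an entry for each row: "slide": the shift along the world's x, y, z scaled (see below), a list of three; "dr": the turn, a rotation vector about the world's x, y, z scaled (see below), a list of three; "gripper": the opening in per cent of the stroke, from 0 (shut) to 100 (fully open). A call has 1 to 10 rows; each row is the pose to reach, as a shift and turn from the pose commanded when the call began, turning the shorter way round; what a row does not reach only later rows make up. The controller multiplies each number of a shift by 0.25 m and each number of a turn by 360 degrees. A row lasts 1/12 s, in which the tool goes at most 41.7 mm and 7.16 degrees, less where a joint would pass 70% of its speed; a pose out of reach is approached as far as the arm can. A call with a number of a shift or a turn outside -1 to 1 is refused whole. A call with a gripper value outside its range is refused whole. The fingers move at their own pace and stop on an object; "newtons" is the grip in N (left out, the last holds). Time passes only in rows, so rows that repeat a pose let the fingers close. It gives the time, the measured TCP pose, the force, the opening and the grip force at its end, in the units of the state.
- read_state(): the state, without advancing time (a new reading comes with each control period).
- camera(name): name is "scene" or "top" or "wrist"; returns the picture (480x640x3 uint8, red, green, blue); there is no depth.
- camera_model(name): a dict with "vfov" (degrees; the focal length in pixels is half the picture's height over the tangent of half this angle, whatever the lens; pixels are square), "cx", "cy" (the principal point, pixels), "R" (3x3) and "t" (3): a world point X has camera coordinates R X + t. Camera axes: x right, y down, z forward; pixel columns grow to the right and rows downward; lengths in mm; the calibration is good to about 2 mm. A picture is of the moment at which its call begins: read the wrist's pose just before it. camera_model takes no time and is no camera call; for the wrist camera it gives the pose at the moment of the call.
- sign_off(): hands the job in; it is judged then, once.
The state is a dict: "clock": time; "joints": joint angles; "qd": joint speeds; "effort": joint torques, N m; "eef_pos": TCP position; "eef_rot": TCP orientation; "wrist_force": force on the tool from outside, world axes, zero at the start; "moment": the same for the moment, N m; "finger_gap": finger opening in mm; "finger_force": force on a finger pad.
Only numpy, scipy, OpenCV 4.12 (cv2) and the standard library are available. Lean on these libraries where they do the work, as an engineer would, in place of code of your own. Each camera call takes 0.05 s, during which the arm holds its last target. There are 200 camera calls.

## Working session

There is one attempt and no reset: what is moved stays moved. The work goes in short steps, Python scripts to look and compute and a tool call to move; the robot and the scene stay as the last step left them, time stands still between calls to the robot, and variables do not carry over. Pictures are saved under pics/ and viewed, at most 10 in all, crops included, and the job is handed in when it is done.

Besides the shell and the picture viewer there is one more tool, called by a JSON object that holds its "fn" and its "kwargs". carry_out: Moves the arm, as the interface text tells. Its arguments: {"type":"object","properties":{"slide":{"type":"array","items":{"type":"array","items":{"type":"number","minimum":-1,"maximum":1}}},"dr":{"type":"array","items":{"type":"array","items":{"type":"number","minimum":-1,"maximum":1}}},"gripper":{"type":"array","items":{"type":"number"}},"newtons":{"type":"number"}},"required":["slide","dr","gripper"]}

```bash
mkdir -p pics; ls
python3 - <<'E'
from cell import *
import cv2
for n in("scene","top"):
    cv2.imwrite(f"pics/{n}1.png",camera(n)[:,:,::-1]); m=camera_model(n); print(n,m)
print(read_state())
E
```

```text
pics
scene {'vfov': 54.116839468995934, 'cx': 322.7299581248507, 'cy': 244.75655478268845, 'R': array([[-0.74229671,  0.67006807,  0.00209392],
       [ 0.54089108,  0.601034  , -0.58838335],
       [-0.39551541, -0.43562244, -0.8085794 ]]), 't': array([ 461.06952515, -208.46178707, 1270.88920008])}
top {'vfov': 52.63364908269836, 'cx': 317.0729017554469, 'cy': 242.9771370658564, 'R': array([[-0.01370895, -0.99987052,  0.0084264 ],
       [-0.9942351 ,  0.01273447, -0.10646311],
       [ 0.10634202, -0.00983732, -0.99428095]]), 't': array([ -70.16150755,  562.27534028, 1208.90410622])}
{'clock': 0.1, 'joints': array([ 1.11238868e+00,  3.00412852e-01,  1.52149855e+00, -1.36128902e-05,
        1.32067931e+00, -6.66055037e-02]), 'qd': array([ 0.00041602, -0.00086434, -0.00120139,  0.00134203, -0.00061649,
       -0.00084141]), 'effort': array([ 5.97477924e-05, -5.32649159e+01, -3.53278649e+01,  7.08675664e-02,
        2.35582731e-02, -9.02767397e-05]), 'eef_pos': array([209.97209992, 508.2065713 , 302.15314085]), 'eef_rot': array([-3.14059594e+00, -5.32697291e-05,  2.74979386e+00]), 'wrist_force': array([-0.80999865,  1.26282807,  0.5187571 ]), 'moment': array([-0.01173083, -0.02360341, -0.02415379]), 'finger_force': 0.0, 'finger_gap': 94.56632901732894}
```

View pics/top1.png

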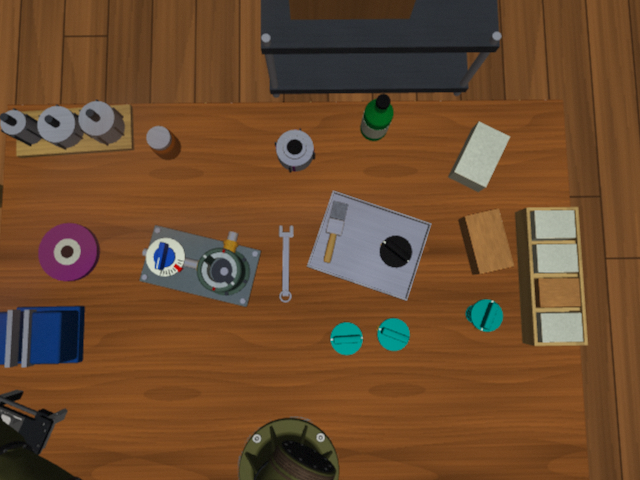

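View pics/scene1.png

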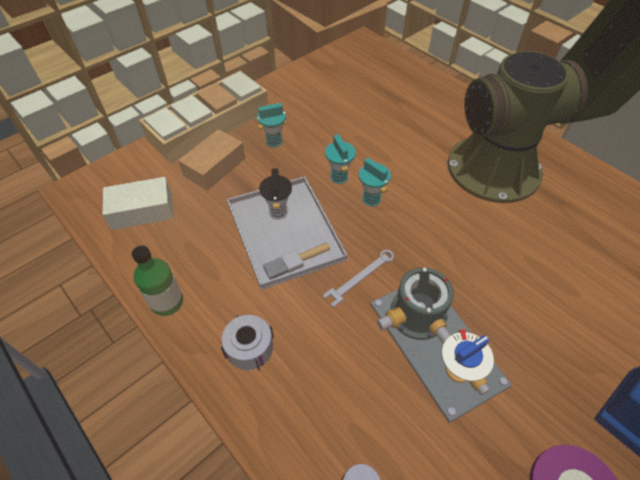

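The black-lidded strainer stands in the tray at top (396,251). The turquoise ones at (347,338), (394,334) and (487,316) are look-alikes. The black lid and standing in the tray fit the description. I'll confirm with an enlarged crop, together with the station at about (200,265).

Run:
```python
import cv2,numpy as np
im=cv2.imread("pics/top1.png")
a=cv2.resize(im[215:290,360:435],(300,300),interpolation=cv2.INTER_CUBIC)   #4x
b=cv2.resize(im[220:312,136:264],(768,552),interpolation=cv2.INTER_CUBIC)  #6x
cv2.imwrite("pics/c1.png",b)
s=cv2.imread("pics/scene1.png")
c=cv2.resize(s[155:230,240:340],(400,300),interpolation=cv2.INTER_CUBIC)
d=cv2.resize(s[255:385,370:510],(560,520),interpolation=cv2.INTER_CUBIC)
o=np.zeros((300,800,3),np.uint8);o[:,:300]=a;o[:,320:720]=c
cv2.imwrite("pics/c2.png",o)
```

```text
(no output)
```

View pics/c1.png

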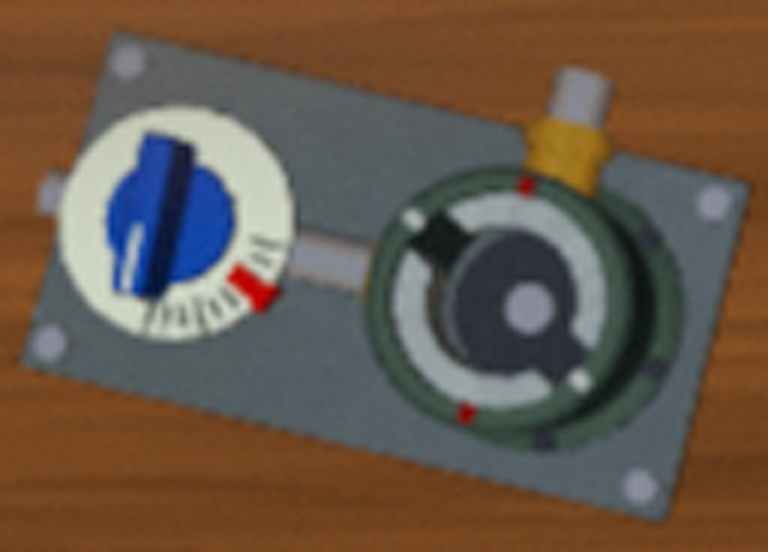

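View pics/c2.png

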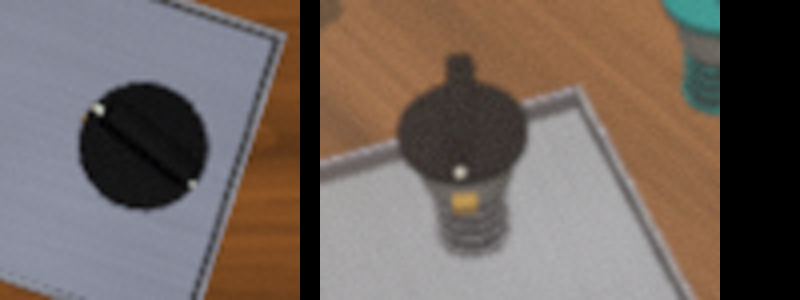

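Crop check: the black-lidded strainer with the brass lug is the one, with its lid centre at crop (144,146) and bar-end dots at (97,109) and (193,185). In the station crop the white marks are at (413,217) and (580,381), and the red marks at (527,186) and (466,413). The screws are at (128,60), (713,203), (640,487) and (50,343), the tag at about (254,288), and the dial centre at about (176,222).

```bash
cat > h.py <<'E'
import numpy as np
from cell import *
def ray(m,p,z):
    f=240/np.tan(np.radians(m["vfov"])/2)
    R=np.array(m["R"]);t=np.array(m["t"]);c=-R.T@t
    d=R.T@np.array([(p[0]-m["cx"])/f,(p[1]-m["cy"])/f,1])
    return c+d*(z-c[2])/d[2]
def ang(a,b): return np.degrees(np.arctan2(b[1]-a[1],b[0]-a[0]))
E
python3 - <<'E'
from h import *
m=camera_model("top")
s=lambda x,y,z:ray(m,((x+.5)/6-.5+136,(y+.5)/6-.5+220),z)
q=lambda x,y,z:ray(m,((x+.5)/4-.5+360,(y+.5)/4-.5+215),z)
sc=[s(*p,12) for p in((128,60),(713,203),(640,487),(50,343))]
print("scr",np.mean(sc,0),np.linalg.norm(sc[0]-sc[1]),np.linalg.norm(sc[1]-sc[2]),"y axis ang",ang(sc[1],sc[0]),ang(sc[2],sc[3]),"x",ang(sc[2],sc[1]),ang(sc[3],sc[0]))
w=[s(413,217,114),s(580,381,114)];r=[s(527,186,114),s(466,413,114)]
print("w",np.mean(w,0),np.linalg.norm(w[0]-w[1]),ang(*w[::-1]));print("r",np.mean(r,0),np.linalg.norm(r[0]-r[1]),ang(*r[::-1]))
d=s(176,222,86);print("dial",d,"tag",ang(d,s(254,288,87)), "ptr", ang(s(125,290,95),s(138,225,95)))
print("dial diam",np.linalg.norm(s(58,222,86)-s(294,222,86)))
b=[q(97,109,96),q(193,185,96)];print("lid",q(144,146,96),"dots",np.mean(b,0),np.linalg.norm(b[0]-b[1]),ang(*b[::-1]))
print("lid diam",np.linalg.norm(q(80,146,96)-q(208,146,96)))
E
```

```text
scr [510.18585279 226.06294789  12.        ] 260.7523347934778 124.91731598888734 y axis ang 75.50271414323711 75.62045373003032 x -14.396304277536888 -14.139245314664091
w [492.60848208 157.42959073 114.        ] 93.05845617839869 45.30496669522636
r [492.50995998 157.28778782 114.        ] 92.05697355328765 -14.641168671960749
dial [526.88896125 292.30454957  86.        ] tag -130.17933438644718 ptr -10.112681967805921
dial diam 95.12122660943783
lid [ 532.03782403 -266.51161401   96.        ] dots [ 531.46784891 -267.0443478    96.        ] 73.49403615202107 50.418651991533075
lid diam 77.44078105191436
```

{"fn": "carry_out", "kwargs": {"slide": [[0.322, -0.775, 0], [0.322, -0.775, 0], [0.322, -0.775, 0], [0.322, -0.775, 0], [0.322, -0.775, 0], [0.322, -0.775, 0]], "dr": [[0, 0, -0.0744], [0, 0, -0.0744], [0, 0, -0.0744], [0, 0, -0.0744], [0, 0, -0.0744], [0, 0, -0.0744]], "gripper": [100, 100, 100, 100, 100, 100]}}

```text
clock: 0.6
eef_pos: [292.1, 310.2, 302.6]
eef_rot: [-3.141, 0.001, 2.278]
wrist_force: [-0.2, 0.3, 0.3]
finger_gap: 93.9
finger_force: 0.0
```

{"fn": "carry_out", "kwargs": {"slide": [[0.322, -0.775, 0], [0.322, -0.775, 0], [0.322, -0.775, 0], [0.322, -0.775, 0], [0.322, -0.775, 0], [0.322, -0.775, 0]], "dr": [[0, 0, -0.0744], [0, 0, -0.0744], [0, 0, -0.0744], [0, 0, -0.0744], [0, 0, -0.0744], [0, 0, -0.0744]], "gripper": [100, 100, 100, 100, 100, 100]}}

```text
clock: 1.1
eef_pos: [372.7, 115.9, 302.6]
eef_rot: [3.142, 0.001, 1.809]
wrist_force: [0.0, 0.4, -1.0]
finger_gap: 93.8
finger_force: 0.0
```

{"fn": "carry_out", "kwargs": {"slide": [[0.322, -0.775, 0], [0.322, -0.775, 0], [0.322, -0.775, 0], [0.322, -0.775, 0], [0.322, -0.775, 0], [0.322, -0.775, 0]], "dr": [[0, 0, -0.0744], [0, 0, -0.0744], [0, 0, -0.0744], [0, 0, -0.0744], [0, 0, -0.0744], [0, 0, -0.0744]], "gripper": [100, 100, 100, 100, 100, 100]}}

```text
clock: 1.6
eef_pos: [453.0, -77.4, 302.1]
eef_rot: [-3.141, 0.001, 1.343]
wrist_force: [-1.2, -0.1, -0.2]
finger_gap: 94.1
finger_force: 0.0
```

{"fn": "carry_out", "kwargs": {"slide": [[0.322, -0.775, 0], [0.322, -0.775, 0], [0.322, -0.775, 0], [0.322, -0.775, 0], [0.322, -0.775, 0], [0.322, -0.775, 0], [0.322, -0.775, 0], [0.322, -0.775, 0]], "dr": [[0, 0, -0.0744], [0, 0, -0.0744], [0, 0, -0.0744], [0, 0, -0.0744], [0, 0, -0.0744], [0, 0, -0.0744], [0, 0, -0.0744], [0, 0, -0.0744]], "gripper": [100, 100, 100, 100, 100, 100, 100, 100]}}

```text
clock: 2.27
eef_pos: [532.1, -265.8, 302.1]
eef_rot: [-3.14, 0.0, 0.881]
wrist_force: [0.4, 0.2, 0.0]
finger_gap: 94.2
finger_force: 0.0
```

Run:
```python
from h import *
import cv2
s=read_state();print(s["clock"],s["eef_pos"],np.degrees(s["eef_rot"]),s["wrist_force"])
m=camera_model("wrist");print(m)
cv2.imwrite("pics/w1.png",camera("wrist")[:,:,::-1])
```

```text
2.2667 [ 532.06175958 -265.78761069  302.10655992] [-1.79931482e+02  9.22056134e-04  5.04585438e+01] [0.36212178 0.22791612 0.03285499]
{'vfov': 68.99871834370268, 'cx': 318.5448191468798, 'cy': 237.83795635781104, 'R': array([[ 0.77136473, -0.63639118, -0.00165137],
       [-0.61208923, -0.74261381,  0.27179314],
       [-0.17419308, -0.20864086, -0.96235428]]), 't': array([-579.51800377,  100.08910602,  428.07333372])}
```

View pics/w1.png

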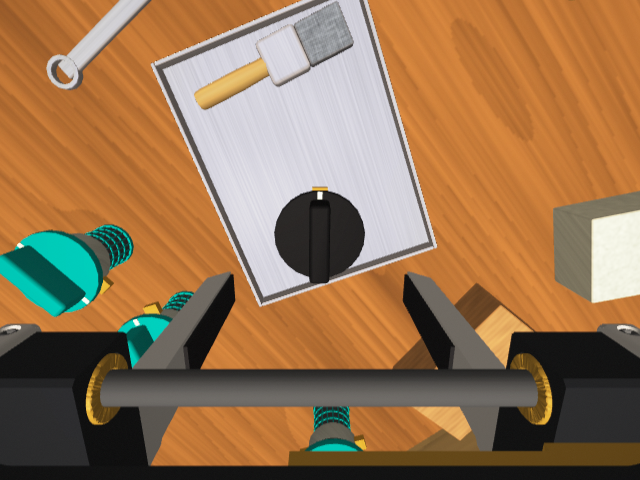

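The wrist view shows the black strainer under the gripper: lid centre about (319.5,234), bar upright in the picture between (319,202) and (319.5,282). The fingertips are symmetric about it.

Run:
```python
from h import *
m=camera_model("wrist")
a,b=ray(m,(319,201),126),ray(m,(319.5,282),126)
print(ray(m,(319.5,234),96),(a+b)/2,np.linalg.norm(a-b),ang(b,a),ray(m,(320,192),96))
```

```text
[ 533.55877107 -265.22078992   96.        ] [ 534.04702096 -264.25377004  126.        ] 65.14149684361259 50.88301239300785 [ 556.74182743 -237.69357865   96.        ]
```

{"fn": "carry_out", "kwargs": {"slide": [[0.005, 0.002, -0.15], [0.005, 0.002, -0.3], [0.005, 0.002, -0.42], [0.005, 0.002, -0.42], [0.005, 0.002, -0.42], [0.005, 0.002, -0.42]], "dr": [[0, 0, 0], [0, 0, 0], [0, 0, 0], [0, 0, 0], [0, 0, 0], [0, 0, 0]], "gripper": [100, 100, 100, 100, 100, 100], "newtons": 40}}

```text
clock: 2.82
eef_pos: [534.0, -265.8, 200.3]
eef_rot: [3.139, -0.001, 0.881]
wrist_force: [0.8, -0.0, -0.2]
finger_gap: 93.8
finger_force: 0.0
```

{"fn": "carry_out", "kwargs": {"slide": [[0, 0, 0], [0, 0, 0], [0, 0, 0], [0, 0, 0], [0, 0, 0], [0, 0, 0], [0, 0, 0], [0, 0, 0], [0, 0, 0], [0, 0, 0]], "dr": [[0, 0, 0], [0, 0, 0], [0, 0, 0], [0, 0, 0], [0, 0, 0], [0, 0, 0], [0, 0, 0], [0, 0, 0], [0, 0, 0], [0, 0, 0]], "gripper": [0, 0, 0, 0, 0, 0, 0, 0, 0, 0]}}

```text
clock: 3.65
eef_pos: [533.2, -266.2, 197.6]
eef_rot: [-3.142, 0.0, 0.88]
wrist_force: [0.1, -0.5, -0.0]
finger_gap: 30.8
finger_force: 0.0
```

{"fn": "carry_out", "kwargs": {"slide": [[0, 0, 0], [0, 0, 0], [0, 0, 0], [0, 0, 0], [0, 0, 0]], "dr": [[0, 0, 0], [0, 0, 0], [0, 0, 0], [0, 0, 0], [0, 0, 0]], "gripper": [0, 0, 0, 0, 0]}}

```text
clock: 4.07
eef_pos: [533.2, -266.2, 197.5]
eef_rot: [-3.141, 0.0, 0.88]
wrist_force: [0.0, 0.8, -0.9]
finger_gap: 15.7
finger_force: 40.0
```

{"fn": "carry_out", "kwargs": {"slide": [[0, 0, 0.1], [0, 0, 0.25], [0, 0, 0.4], [0, 0, 0.55], [-0.02, 0.15, 0.6], [-0.04, 0.3, 0.6], [-0.06, 0.46, 0.6], [-0.08, 0.62, 0.6], [-0.1, 0.78, 0.6], [-0.12, 0.9, 0.6]], "dr": [[0, 0, 0], [0, 0, 0], [0, 0, 0], [0, 0, 0], [0, 0, 0], [0, 0, 0], [0, 0, 0], [0, 0, 0], [0, 0, -0.01], [0, 0, -0.014]], "gripper": [0, 0, 0, 0, 0, 0, 0, 0, 0, 0]}}

```text
clock: 4.9
eef_pos: [502.5, -38.6, 347.5]
eef_rot: [-3.141, -0.0, 0.79]
wrist_force: [0.2, 0.4, -4.5]
finger_gap: 15.7
finger_force: 40.0
```

{"fn": "carry_out", "kwargs": {"slide": [[-0.02, 0.15, 0], [-0.03, 0.3, 0], [-0.04, 0.45, 0], [-0.042, 0.6, 0], [-0.042, 0.7, 0], [-0.042, 0.775, 0], [-0.042, 0.795, 0], [-0.042, 0.795, 0], [-0.042, 0.795, 0]], "dr": [[0, 0, 0], [0, 0, 0], [0, 0, 0], [0, 0, 0], [0, 0, 0], [0, 0, 0], [0, 0, 0], [0, 0, 0], [0, 0, 0]], "gripper": [0, 0, 0, 0, 0, 0, 0, 0, 0]}}

```text
clock: 5.65
eef_pos: [492.8, 157.0, 347.4]
eef_rot: [-3.142, 0.001, 0.792]
wrist_force: [0.3, -0.4, -3.6]
finger_gap: 15.6
finger_force: 40.0
```

Run:
```python
from h import *
import cv2
s=read_state();print(s["clock"],s["eef_pos"],np.degrees(s["eef_rot"]),s["wrist_force"],s["finger_gap"],s["joints"])
np.savez("wm2.npz",**camera_model("wrist"))
cv2.imwrite("pics/w2.png",camera("wrist")[:,:,::-1])
t=camera("top")[:,:,::-1]
```

```text
5.65 [492.75600976 157.01717629 347.4115862 ] [-1.79996068e+02  3.34038387e-02  4.53803860e+01] [ 0.33517848 -0.43732405 -3.60777156] 15.57271069392094 [ 2.37733056e-01  1.94483682e-01  1.54754919e+00 -2.52174643e-04
  1.40009163e+00  1.01653516e+00]
```

View pics/w2.png

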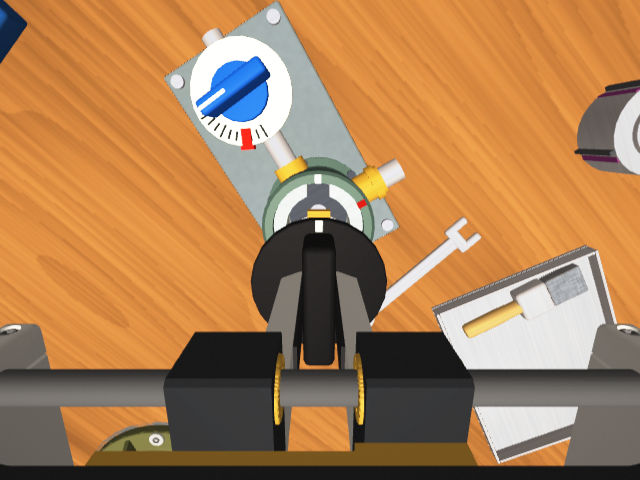

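Wrist view: the held strainer's bar lies along column 319, with its white dot at (319,227) and lug at (318,214). The pot's white mark is at (318,178), its red mark at (362,204), the dial centre at (241,88) and the tag at (247,138).

Run:
```python
from h import *
m=dict(np.load("wm2.npz"))
p=lambda u,v,z:ray(m,(u,v),z)
w,r=p(318,178,114),p(362,204,114)
# pot centre + station yaw from two marks
d=w-r; a=ang(r,w)  # vector 46*(e(y+60)-e(y)) -> length 46, direction y+120
y=a-120
e=lambda t:np.array([np.cos(np.radians(t)),np.sin(np.radians(t))])
print("len",np.linalg.norm(d),"yaw",y,"pot",w[:2]-46*e(y+60),r[:2]-46*e(y), "with -14.6:",w[:2]-46*e(45.4),r[:2]-46*e(-14.6))
z=347.4-101.5
# lid: dot at 36.7 mm; lid left/right edges at row ~283: 251..387
dot=p(319,227,z); print("dot",dot,"centre",dot[:2]-36.7*e(45.4))
b1,b2=p(319,233.5,z+30),p(319.5,364,z+30);print("bar",(b1+b2)/2,np.linalg.norm(b1-b2),ang(b2,b1))
print("dial",p(241,91,86),"tag",ang(p(241,91,86),p(247,138,87)))
```

```text
len 46.52005978179632 yaw -14.9621130887992 pot [492.17095147 157.02305502] [492.30588499 156.52080496] with -14.6: [492.3773074  156.81827019] [492.23171409 156.23970307]
dot [516.69536947 180.34088124 245.9       ] centre [490.92635243 154.20952536]
bar [495.81729312 159.0055475  275.9       ] 68.61550100211042 45.63260183945971
dial [527.78335969 292.81183409  86.        ] tag -129.9262464387984
```

Run:
```python
from h import *
import cv2
g=cv2.imread("pics/w2.png").astype(int).mean(2).astype(int)
m=dict(np.load("wm2.npz"));print("cam",-m["R"].T@m["t"])
print(list(enumerate(g[208:245,319],208)));print(list(enumerate(g[350:372,319],350)));print(list(enumerate(g[208:240,312],208)))
for v in(270,283,290):print(v,[u for u in range(240,400) if abs(g[v,u+1]-g[v,u])>25])
R,t=m["R"],m["t"];f=240/np.tan(np.radians(m["vfov"])/2)
def pr(X):
    c=R@X+t;return np.round([f*c[0]/c[2]+m["cx"],f*c[1]/c[2]+m["cy"]],1)
e=np.array([np.cos(np.radians(45.4)),np.sin(np.radians(45.4)),0])
c=np.array([493.8,158,347.4])
for n,k,z in(("bar far",32,-71.5),("bar near",-32,-71.5),("dot",36.7,-101.5),("lid far top",39,-101.5),("lug end top",38,-128.5),("tips",0,-97)):print(n,pr(c+k*e+[0,0,z]))
```

```text
cam [548.72155517 213.0385355  429.02889877]
[(208, np.int64(222)), (209, np.int64(145)), (210, np.int64(86)), (211, np.int64(164)), (212, np.int64(181)), (213, np.int64(180)), (214, np.int64(178)), (215, np.int64(178)), (216, np.int64(180)), (217, np.int64(115)), (218, np.int64(15)), (219, np.int64(14)), (220, np.int64(188)), (221, np.int64(253)), (222, np.int64(254)), (223, np.int64(254)), (224, np.int64(254)), (225, np.int64(254)), (226, np.int64(254)), (227, np.int64(254)), (228, np.int64(254)), (229, np.int64(254)), (230, np.int64(254)), (231, np.int64(243)), (232, np.int64(126)), (233, np.int64(27)), (234, np.int64(16)), (235, np.int64(13)), (236, np.int64(15)), (237, np.int64(14)), (238, np.int64(14)), (239, np.int64(15)), (240, np.int64(15)), (241, np.int64(13)), (242, np.int64(13)), (243, np.int64(16)), (244, np.int64(13))]
[(350, np.int64(34)), (351, np.int64(35)), (352, np.int64(35)), (353, np.int64(36)), (354, np.int64(35)), (355, np.int64(34)), (356, np.int64(35)), (357, np.int64(35)), (358, np.int64(34)), (359, np.int64(35)), (360, np.int64(35)), (361, np.int64(35)), (3
[... 456 characters left out ...]
, np.int64(14)), (220, np.int64(31)), (221, np.int64(43)), (222, np.int64(47)), (223, np.int64(47)), (224, np.int64(47)), (225, np.int64(46)), (226, np.int64(47)), (227, np.int64(48)), (228, np.int64(49)), (229, np.int64(47)), (230, np.int64(47)), (231, np.int64(47)), (232, np.int64(47)), (233, np.int64(29)), (234, np.int64(14)), (235, np.int64(14)), (236, np.int64(13)), (237, np.int64(14)), (238, np.int64(14)), (239, np.int64(14))]
270 [251, 252, 384, 385]
283 [250, 279, 299, 300, 336, 357, 386, 394, 395, 396]
290 [251, 277, 299, 337, 359, 360, 385, 386, 387]
bar far [317.7 242.9]
bar near [317.8 363.7]
dot [317.9 218.5]
lid far top [317.9 214.3]
lug end top [318.  206.7]
tips [317.9 285.1]
```

Strainer and pot agree to about 1 mm in this view. Next: a small shift, then down to just above the lip with the spigot not yet in.

{"fn": "carry_out", "kwargs": {"slide": [[0.002, 0.002, -0.1], [0.002, 0.002, -0.2], [0.002, 0.002, -0.3], [0.002, 0.002, -0.342], [0.002, 0.002, -0.342], [0.002, 0.002, -0.342]], "dr": [[0, 0, 0], [0, 0, 0], [0, 0, 0], [0, 0, 0], [0, 0, 0], [0, 0, 0]], "gripper": [0, 0, 0, 0, 0, 0]}}

```text
clock: 6.25
eef_pos: [493.6, 157.6, 262.9]
eef_rot: [3.141, -0.0, 0.791]
wrist_force: [0.2, 0.1, -2.6]
finger_gap: 15.8
finger_force: 40.0
```

Run:
```python
from h import *
import cv2
s=read_state();print(s["eef_pos"],s["wrist_force"])
a=camera("wrist")[:,:,::-1][130:280,220:420]; b=camera("scene")[:,:,::-1][220:345,360:490]
o=np.zeros((600,800,3),np.uint8)
o=np.hstack([cv2.resize(a,(400,300),interpolation=3),cv2.resize(b,(400,385),interpolation=3)[:300]])
cv2.imwrite("pics/p3.png",o)
```

```text
[493.63801062 157.60941043 262.93112904] [ 0.23567921  0.08302174 -2.55859902]
```

View pics/p3.png

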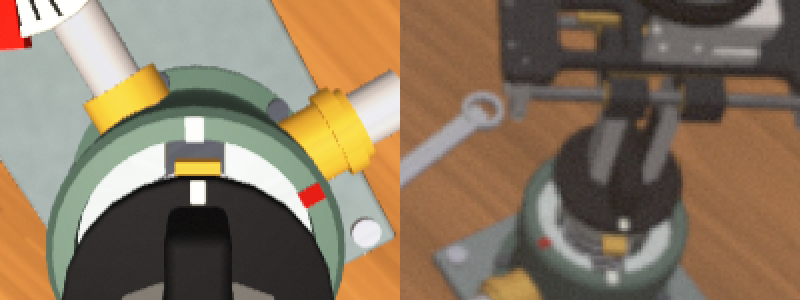

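The lug sits over the slot; lug and dot are about 1 mm to the right of the white mark (crop x 198 against 194). Shifting 0.7 mm and lowering gently.

{"fn": "carry_out", "kwargs": {"slide": [[-0.003, 0.003, -0.02], [-0.003, 0.003, -0.04], [-0.003, 0.003, -0.055], [-0.003, 0.003, -0.07], [-0.003, 0.003, -0.07]], "dr": [[0, 0, 0], [0, 0, 0], [0, 0, 0], [0, 0, 0], [0, 0, 0]], "gripper": [0, 0, 0, 0, 0]}}

```text
clock: 6.77
eef_pos: [492.3, 158.8, 243.8]
eef_rot: [-3.141, 0.001, 0.792]
wrist_force: [-1.3, 0.0, -3.7]
finger_gap: 15.8
finger_force: 40.0
```

{"fn": "carry_out", "kwargs": {"slide": [[0, 0, -0.01], [0, 0, -0.02], [0, 0, -0.03], [0, 0, -0.04], [0, 0, -0.04], [0, 0, -0.04]], "dr": [[0, 0, 0], [0, 0, 0], [0, 0, 0], [0, 0, 0], [0, 0, 0], [0, 0, 0]], "gripper": [0, 0, 0, 0, 0, 0]}}

```text
clock: 7.27
eef_pos: [492.6, 158.8, 235.0]
eef_rot: [3.141, -0.0, 0.792]
wrist_force: [-1.4, -0.5, 2.8]
finger_gap: 15.2
finger_force: 40.0
```

{"fn": "carry_out", "kwargs": {"slide": [[0, 0, -0.015], [0, 0, -0.03], [0, 0, -0.045], [0, 0, -0.06], [0, 0, -0.068], [0, 0, -0.068], [0, 0, -0.068]], "dr": [[0, 0, 0], [0, 0, 0], [0, 0, 0], [0, 0, 0], [0, 0, 0], [0, 0, 0], [0, 0, 0]], "gripper": [0, 0, 0, 0, 0, 0, 0]}}

```text
clock: 7.85
eef_pos: [492.7, 158.9, 217.9]
eef_rot: [3.141, -0.001, 0.792]
wrist_force: [-3.0, 0.0, 9.1]
finger_gap: 16.2
finger_force: 40.0
```

{"fn": "carry_out", "kwargs": {"slide": [[0, 0, 0], [0, 0, 0], [0, 0, 0], [0, 0, 0], [0, 0, 0], [0, 0, 0], [0, 0, 0], [0, 0, 0], [0, 0, 0], [0, 0, 0]], "dr": [[0, 0, -0.018], [0, 0, -0.036], [0, 0, -0.054], [0, 0, -0.072], [0, 0, -0.09], [0, 0, -0.108], [0, 0, -0.126], [0, 0, -0.144], [0, 0, -0.16], [0, 0, -0.16]], "gripper": [0, 0, 0, 0, 0, 0, 0, 0, 0, 0]}}

```text
clock: 8.68
eef_pos: [493.1, 158.8, 218.3]
eef_rot: [-3.141, -0.002, -0.22]
wrist_force: [0.8, -0.7, 9.4]
finger_gap: 15.3
finger_force: 40.0
```

{"fn": "carry_out", "kwargs": {"slide": [[0, 0, 0], [0, 0, 0], [0, 0, 0], [0, 0, 0]], "dr": [[0, 0, -0.004], [0, 0, -0.009], [0, 0, -0.009], [0, 0, -0.009]], "gripper": [0, 0, 0, 0]}}

```text
clock: 9.02
eef_pos: [493.0, 158.7, 218.2]
eef_rot: [-3.141, -0.002, -0.27]
wrist_force: [0.4, -1.4, 8.5]
finger_gap: 15.5
finger_force: 40.0
```

Run:
```python
from h import *
s=read_state();print(s["clock"],s["eef_pos"],np.degrees(s["eef_rot"]),s["wrist_force"],s["moment"],s["joints"])
```

```text
9.0167 [493.00337865 158.71039018 218.23136163] [-1.79966789e+02 -1.16159053e-01 -1.54677962e+01] [ 0.42316739 -1.41756973  8.48587175] [-0.34095984  0.17708094  0.16291379] [ 2.40885470e-01  3.16093133e-01  1.70793247e+00 -5.40650849e-04
  1.11551519e+00  2.08188241e+00]
```

{"fn": "carry_out", "kwargs": {"slide": [[0, 0, 0.006], [0, 0, 0.012], [0, 0, 0.018], [0, 0, 0.024], [0, 0, 0.029], [0, 0, 0.029], [0, 0, 0.029]], "dr": [[0, 0, 0], [0, 0, 0], [0, 0, 0], [0, 0, 0], [0, 0, 0], [0, 0, 0], [0, 0, 0]], "gripper": [0, 0, 0, 0, 0, 0, 0]}}

```text
clock: 9.6
eef_pos: [492.9, 158.7, 225.3]
eef_rot: [-3.141, -0.002, -0.27]
wrist_force: [1.3, -2.4, 6.9]
finger_gap: 15.4
finger_force: 40.0
```

{"fn": "carry_out", "kwargs": {"slide": [[0, 0, 0.006], [0, 0, 0.006], [0, 0, 0.006]], "dr": [[0, 0, 0], [0, 0, 0], [0, 0, 0]], "gripper": [0, 0, 0]}}

```text
clock: 9.85
eef_pos: [492.9, 158.7, 225.5]
eef_rot: [-3.142, -0.001, -0.27]
wrist_force: [8.5, -0.3, -7.5]
finger_gap: 15.7
finger_force: 40.0
```

The pull is resisted (-7.5 N) at TCP 225.5, so the lugs are in the notches. Releasing and rising.

{"fn": "carry_out", "kwargs": {"slide": [[0, 0, -0.003], [0, 0, -0.003], [0, 0, -0.003], [0, 0, -0.003], [0, 0, -0.003], [0, 0, -0.003], [0, 0, -0.003], [0, 0, -0.003]], "dr": [[0, 0, 0], [0, 0, 0], [0, 0, 0], [0, 0, 0], [0, 0, 0], [0, 0, 0], [0, 0, 0], [0, 0, 0]], "gripper": [70, 70, 70, 70, 70, 70, 70, 70]}}

```text
clock: 10.52
eef_pos: [492.5, 158.8, 225.7]
eef_rot: [-3.142, 0.0, -0.27]
wrist_force: [-0.2, -1.2, -1.2]
finger_gap: 64.5
finger_force: 0.0
```

{"fn": "carry_out", "kwargs": {"slide": [[0, 0, 0.08], [0, 0, 0.2], [0, 0, 0.32], [0.0, 0, 0.42], [0, 0, 0.48], [0, 0, 0.48], [0, 0, 0.48]], "dr": [[0, 0, 0], [0, 0, 0], [0, 0, 0], [0, 0, 0], [0, 0, 0], [0, 0, 0], [0, 0, 0]], "gripper": [70, 70, 70, 70, 70, 70, 70]}}

```text
clock: 11.1
eef_pos: [492.5, 158.8, 345.6]
eef_rot: [-3.141, -0.001, -0.27]
wrist_force: [0.2, 0.9, -1.4]
finger_gap: 65.7
finger_force: 0.0
```

{"fn": "carry_out", "kwargs": {"slide": [[0.03, 0.14, 0], [0.06, 0.28, 0], [0.09, 0.42, 0], [0.14, 0.54, 0], [0.14, 0.54, 0], [0.14, 0.54, 0]], "dr": [[0, 0, 0.014], [0, 0, 0.014], [0, 0, 0.014], [0, 0, 0.014], [0, 0, 0.014], [0, 0, 0.014]], "gripper": [70, 70, 70, 70, 70, 70]}}

```text
clock: 11.6
eef_pos: [527.4, 294.8, 342.9]
eef_rot: [3.139, 0.003, -0.18]
wrist_force: [0.1, -0.1, -0.4]
finger_gap: 65.6
finger_force: 0.0
```

Run:
```python
from h import *
import cv2
s=read_state();print(s["clock"],s["eef_pos"],np.degrees(s["eef_rot"]),s["wrist_force"],s["finger_gap"])
np.savez("wm3.npz",**camera_model("wrist"))
a=camera("wrist")[:,:,::-1]; b=camera("scene")[:,:,::-1][230:350,370:490]
cv2.imwrite("pics/w4.png",a)
o=np.zeros((600,800,3),np.uint8); o[:360,:480]=cv2.resize(a,(480,360),interpolation=3); o[:320,480:]=cv2.resize(b,(320,320),interpolation=3)
cv2.imwrite("pics/p4.png",o[:360])
```

```text
11.6 [527.35482576 294.78434915 342.94348223] [ 1.79871876e+02  1.71725616e-01 -1.03232894e+01] [ 0.07389212 -0.14785032 -0.39114977] 65.64251201566549
```

View pics/p4.png

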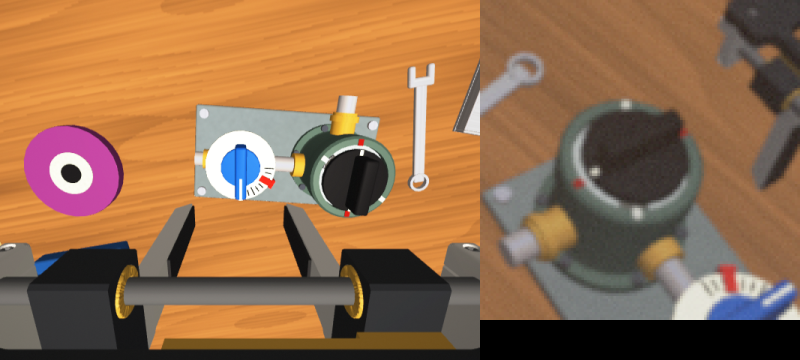

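The strainer bar lies at the red marks with the lid low on the pot. The knob bar is vertical in the wrist picture, crop (240,146) to (241,198), with its pointer (white) at the near end. The dial centre is about (240,165) and the tag (267,181).

Run:
```python
from h import *
m=dict(np.load("wm3.npz"));k=lambda x,y,z:ray(m,(x/.75,y/.75),z)
d=k(240,165.5,86);a,b=k(240,148,129),k(241,199,129)
print("dial",d,"bar",(a+b)/2,np.linalg.norm(a-b),ang(b,a),"tag",ang(d,k(267,181.5,87)),read_state()["eef_pos"])
```

```text
dial [527.67599642 292.36937426  86.        ] bar [527.23438644 292.11287778 129.        ] 61.631350313256306 -9.121455928633097 tag -131.3329603648127 [527.32305861 293.21929943 344.40693448]
```

{"fn": "carry_out", "kwargs": {"slide": [[0, -0.004, -0.12], [0, -0.004, -0.25], [0, -0.004, -0.38], [0, -0.004, -0.5], [0, -0.004, -0.585], [0, -0.004, -0.585], [0, -0.004, -0.585]], "dr": [[0, 0, 0], [0, 0, 0], [0, 0, 0], [0, 0, 0], [0, 0, 0], [0, 0, 0], [0, 0, 0]], "gripper": [70, 70, 70, 70, 70, 70, 70]}}

```text
clock: 12.28
eef_pos: [527.4, 291.9, 199.5]
eef_rot: [3.141, 0.001, -0.183]
wrist_force: [-0.1, 0.2, 0.4]
finger_gap: 66.0
finger_force: 0.0
```

{"fn": "carry_out", "kwargs": {"slide": [[0, 0, 0], [0, 0, 0], [0, 0, 0], [0, 0, 0], [0, 0, 0], [0, 0, 0], [0, 0, 0], [0, 0, 0], [0, 0, 0], [0, 0, 0]], "dr": [[0, 0, 0], [0, 0, 0], [0, 0, 0], [0, 0, 0], [0, 0, 0], [0, 0, 0], [0, 0, 0], [0, 0, 0], [0, 0, 0], [0, 0, 0]], "gripper": [0, 0, 0, 0, 0, 0, 0, 0, 0, 0], "newtons": 25}}

```text
clock: 13.12
eef_pos: [527.5, 292.6, 199.4]
eef_rot: [3.141, 0.0, -0.182]
wrist_force: [-2.0, -2.3, 2.1]
finger_gap: 13.7
finger_force: 25.0
```

{"fn": "carry_out", "kwargs": {"slide": [[0, 0, 0], [0, 0, 0], [0, 0, 0], [0, 0, 0], [0, 0, 0], [0, 0, 0], [0, 0, 0], [0, 0, 0], [0, 0, 0], [0, 0, 0]], "dr": [[0, 0, 0.018], [0, 0, 0.036], [0, 0, 0.054], [0, 0, 0.072], [0, 0, 0.09], [0, 0, 0.108], [0, 0, 0.126], [0, 0, 0.144], [0, 0, 0.158], [0, 0, 0.167]], "gripper": [0, 0, 0, 0, 0, 0, 0, 0, 0, 0]}}

```text
clock: 13.95
eef_pos: [527.2, 293.4, 199.4]
eef_rot: [-3.14, -0.0, 0.873]
wrist_force: [-2.4, 3.6, 0.6]
finger_gap: 13.7
finger_force: 25.0
```

{"fn": "carry_out", "kwargs": {"slide": [[0, 0, 0], [0, 0, 0], [0, 0, 0], [0, 0, 0], [0, 0, 0], [0, 0, 0], [0, 0, 0], [0, 0, 0], [0, 0, 0], [0, 0, 0]], "dr": [[0, 0, 0], [0, 0, 0], [0, 0, 0], [0, 0, 0], [0, 0, 0], [0, 0, 0], [0, 0, 0], [0, 0, 0], [0, 0, 0], [0, 0, 0]], "gripper": [0, 0, 0, 70, 70, 70, 70, 70, 70, 70]}}

```text
clock: 14.78
eef_pos: [527.5, 292.8, 199.4]
eef_rot: [3.142, -0.0, 0.867]
wrist_force: [-0.2, -0.3, -0.0]
finger_gap: 56.9
finger_force: 0.0
```

{"fn": "carry_out", "kwargs": {"slide": [[0, 0, 0.12], [0, 0, 0.25], [0, 0, 0.38], [0, 0, 0.5], [0, 0, 0.585], [0, 0, 0.585], [0, 0, 0.585]], "dr": [[0, 0, 0], [0, 0, 0], [0, 0, 0], [0, 0, 0], [0, 0, 0], [0, 0, 0], [0, 0, 0]], "gripper": [70, 70, 70, 70, 70, 70, 70]}}

```text
clock: 15.37
eef_pos: [527.6, 292.8, 346.4]
eef_rot: [3.141, -0.002, 0.867]
wrist_force: [-0.2, 0.0, -1.1]
finger_gap: 65.5
finger_force: 0.0
```

Run:
```python
from h import *
import cv2
s=read_state();print(s["clock"],s["eef_pos"],np.degrees(s["eef_rot"]),s["wrist_force"],s["finger_gap"])
np.savez("wm5.npz",**camera_model("wrist"))
a=camera("wrist")[:,:,::-1]; b=camera("scene")[:,:,::-1][250:390,370:510]
o=np.zeros((480,800,3),np.uint8); o[:,:400]=cv2.resize(a[100:340,220:420],(400,480),interpolation=3); o[:400,400:]=cv2.resize(b,(400,400),interpolation=3)
cv2.imwrite("pics/p5.png",o)
```

```text
15.3667 [527.57412777 292.82719593 346.4084953 ] [ 1.79954699e+02 -9.82169338e-02  4.96895563e+01] [-0.15580183  0.03732972 -1.06334571] 65.50177565374551
```

View pics/p5.png

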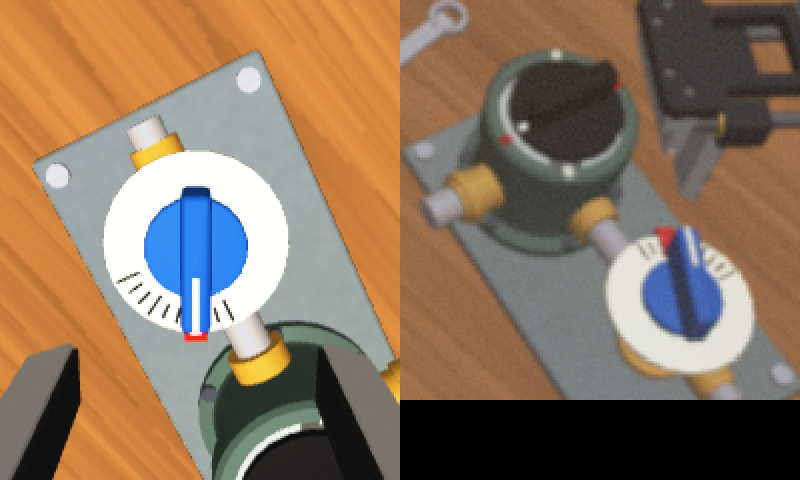

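The pointer, crop (196,335), lies on the red tag, and the strainer is still locked with its bar at the red marks. Handing in.

```bash
python3 -c "
from cell import *
print(sign_off())"
```

```text
the job is handed in; nothing more can be done
None
```

The strainer is locked in the filter pot with its bar at the red marks, the blue valve's pointer lies on the red tag, and the job was handed in at about 15.5 s of the 61 s allowed; no verdict came back.

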